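Close the circulator's ratchet filler cap

TASK

The cooling circulator has just been topped up: put its filler cap back on the open filler neck. With only light downward pressure turn it clockwise until its lugs drop into the slots and it sits flush on the rim, then keep turning clockwise until its ratchet clicks, once or twice, and let go. Never force it, grind on the ratchet, or disturb the other things on the bench.

Things in the scene. Friction and masses are not known exactly. Their poses are not given: they have to be found in the camera images.
- circulator: white sheet-metal cooling circulator fixed to the bench in its left half, 250 mm deep (its x) x 180 wide x 150 high. Origin: centre of its underside; x points from its louvred front (robot side) to its hose side. On its top near the front stands the open black filler neck; a black carrying handle, 24 mm high, crosses the top 85 mm behind the neck's axis.
- filler_mouth (a point): centre of the filler neck's mouth, level with its flat rim, 178 mm above the bench; it only turns with the circulator. Neck: outer diameter 51 mm, 28 mm high above the flat case top, bore 40 mm.
- filler_lips (a point): on the neck's axis, 3 mm below the rim: top of three grey inward lips, 4 mm thick, leaving a 30 mm bore, with three equal slots between them, 120 degrees apart and each about 60 wide. The slots' angle differs from unit to unit and is not measured. Under each lip a stop halts a lug about 60 degrees clockwise (from above) past a slot's middle; anticlockwise it is halted at the slot.
- cap: black filler cap, about 100 g, standing loose on its nose. Fluted round shell, diameter 54 mm, height 16, with a raised grip bar on top, 46 mm long (cap's x), 14 wide, its top 29.5 mm above the origin. Origin: on the axis in the shell's flat underside, which lies on the neck's rim when home; 22.5 mm above the bench at the start. z is up. 9 mm above the rim while the lugs stand on the lips.
- cap_grip (a point): point on the cap's axis 8.5 mm above its origin, half-way up the shell: a good height to grip the shell across its 54 mm.
- cap_lugs (a point): on the cap's axis 10 mm below its origin, amid the three lugs of the grey insert under the shell: 120 degrees apart, 7 mm wide, 4 high, out to 38 mm diameter, one within 5 degrees of the cap's x axis until the ratchet slips. Insert body 28 mm in diameter, with a tapered nose down to 22.5 mm below the cap's origin.
- cap_insert (a joint): turn of the insert in the shell, rad: -0.1 to 0.1 at first; grows only as the ratchet slips. With the lugs at the stops, clockwise torque climbs from under 0.06 to about 0.22 N m and drops with a click, again each 30 degrees: first click near 0.35, resting at 0.44 after one, 0.96 after two. Pressing the lugs on the lips with 15 N or more can hold the insert and slip the ratchet too early.
- dust_cap: bystander: plain black disc, a camera dust cap, 38 mm in diameter and 12 mm high; origin at the centre of its underside.
- lens_case: bystander: grey round case of a microscope objective, 43 mm in diameter and 57 mm high; origin at the centre of its underside.
- slide_box: bystander: flat slide box, 85 x 98 x 34 mm; origin at the centre of its underside.
- funnel: bystander: white funnel standing mouth down, 72 mm in diameter and 85 mm high; origin at the centre of its underside.
- coolant_bottle: bystander: white bottle, 74 mm in diameter and 170 mm high; origin at the centre of its underside.
- hex_driver: bystander: black-handled screwdriver lying on the bench.
- dishes: bystander: stack of clear dishes, 60 mm in diameter and 40 mm high; origin at the centre of its underside.
Mind the look-alikes: they are no part of the job. Leave any green look-alike of the cap alone.

How it is judged:
By the outcome, as a careful person would: the job done as asked, in the order asked, and still so for the second after the job is handed in, with the robot touching nothing.
It also fails if it takes over 72 s, if anything falls off the work surface, if the arm or the gripper's body presses on something with over 40 N, if the wrist force passes 120 N, or if a joint passes its speed limit or range.

ROBOT

A 6-joint arm with a two-finger parallel gripper is mounted at the origin on the work surface. World frame = base frame: x ahead of the robot, y to its left, z up, the work surface at z = 0. Lengths are in mm, angles in degrees, forces in N, time in s.
With the tool pointing down it reaches from about 300 to 850 mm from the base axis. Payload 4.2 kg.
Tool frame: the origin (TCP) lies between the finger pads; the fingertips stand 14 mm ahead of it and the grasp point (between the pads) lies 5 mm behind it (env.finger_overhang is the distance from the TCP to the fingertips, in mm); z points along the fingers, y is the line along which they close (so a half turn about z gives the same grasp; the last joint's range is limited). The gripper opens to 91 mm and grips with 3 to 60 N. Pads are 32 mm wide; open, the fingers measure 118 mm over their backs; the gripper's body (76 mm by 178 mm) begins 60 mm behind the grasp point.
Start: joints at [-75.573, 18.312, 89.639, -0, 72.044, -1.146], TCP at [154.37, -553.906, 227.976] pointing down, gripper open.
Joint ranges: [-177.97, 177.97], [-48.28, 115.42], [12.27, 149.76], [-77.06, 257.06], [2.81, 150.46], [-146.56, 146.56]. Speed limits (degrees/s): [147.25, 147.25, 180, 180, 180, 180].

INTERFACE

Orientations are given as [roll, pitch, yaw] about the fixed x, y, z axes, in that order (R = Rz(yaw) Ry(pitch) Rx(roll)).
In Python, from workcell import status, cams, env, finder gives the robot as it stands.
- The arm moves only by the tool apply_moves, never from a script. Its argument "increments" is a list of rows, each a list of 7 numbers: the opening, from -1 (shut) to 1 (fully open), then the shift along the world's x, y, z in m, then the turn, a rotation vector about the world's x, y, z in degrees. In form: [[gripper, x, y, z, ax, ay, az], ...]. A call has 1 to 5 rows; each row shifts and turns the commanded pose from where the row before left it; what a row does not reach is not made up. A row lasts 1/12 s, in which the tool goes at most 41.7 mm and 7.16 degrees, less where a joint would pass 70% of its speed; a pose out of reach is approached as far as the arm can. A call with a gripper value outside its range is refused whole. The fingers move at their own pace and stop on an object; "newtons" is the grip in N (left out, the last holds). Time passes only in rows, so rows that do not move let the fingers close. It gives the time, the measured TCP pose, the force, the opening and the grip force at its end, in the units of the state.
- status.state(): the state, without advancing time (a new reading comes with each control period).
- cams.grab_frame(name): name is "scene" or "top"; returns a dict with "color" (400x640x3 uint8, red, green, blue), "intrinsics" (3x3 intrinsics, pixels), "k1" (the pictures are not rectified: a ray, as slopes to the right and down, at radius r is drawn at 1 + k1 r^2 times it, then the intrinsics apply), "R" (3x3) and "t" (3): a world point X has camera coordinates R X + t. Camera axes: x right, y down, z forward; pixel columns grow to the right and rows downward; lengths in mm; the calibration is good to about 2 mm. A picture is of the moment at which its call begins. There is no depth.
- env.job_done(): hands the job in; it is judged then, once.
Trained networks look in the newest picture that a camera, given by its name, has taken for a name from the list of things; names that differ only in an ending like _2 or _b are one class to them, and where a whole thing is asked for, a point or a joint stands for the part that bears it (a point fixed in the world has none). Each returns a list of dicts, best first, with "score" (0 to 1); they miss things now and then, are a little off and sometimes report something else, mostly with a low value. They report only what shows in the picture. A call takes as long as a camera call. They do not tell look-alikes from the thing itself.
- finder.boxes_of(query, camera): "rect" ([left, top, width, height] in pixels, round what is visible of it).
- finder.trace(query, camera): "pixels" (400x640 bool, what is visible of it) and "rect" ([left, top, width, height] in pixels, round what is visible of it).
The state is a dict: "time_s": time; "qpos": joint angles; "qvel": joint speeds; "effort": joint torques, N m; "ee_pos": TCP position; "ee_rot": TCP orientation; "force": force on the tool from outside, world axes, zero at the start; "torque": the same for the moment, N m; "gripper_width": finger opening in mm; "gripper_force": force on a finger pad.
Only numpy, scipy, OpenCV 4.12 (cv2) and the standard library are available. Lean on these libraries where they do the work, as an engineer would, in place of code of your own. Each camera call takes 0.05 s, during which the arm holds its last target. There are 200 camera calls.

## Working session

There is one attempt and no reset: what is moved stays moved. The work goes in short steps, Python scripts to look and compute and a tool call to move; the robot and the scene stay as the last step left them, time stands still between calls to the robot, and variables do not carry over. Pictures are saved under pics/ and viewed, at most 10 in all, crops included, and the job is handed in when it is done.

Besides the shell and the picture viewer there is one more tool, called after ">>>" as name(argument=value, ...), one argument or row to a line, values as JSON. apply_moves: Moves the arm, as the interface text tells. Its arguments: {"type":"object","properties":{"increments":{"type":"array","items":{"type":"array","items":{"type":"number"}}},"newtons":{"type":"number"}},"required":["increments"]}

```bash
mkdir -p pics; cat > h.py <<'E'
import numpy as np, cv2
from workcell import status, cams, env, finder
def ray(f,u,v):
    K=np.array(f["intrinsics"]);p=np.array([(u-K[0,2])/K[0,0],(v-K[1,2])/K[1,1]])
    q=p.copy()
    for _ in range(20): q=p/(1+f["k1"]*(q@q))
    R=np.array(f["R"]);t=np.array(f["t"])
    return -R.T@t, R.T@np.array([q[0],q[1],1])
def at(f,u,v,z):
    c,d=ray(f,u,v); return c+d*(z-c[2])/d[2]
def proj(f,X):
    K=np.array(f["intrinsics"]);c=np.array(f["R"])@np.array(X)+np.array(f["t"]);q=c[:2]/c[2]
    q=q*(1+f["k1"]*(q@q)); return K[0,0]*q[0]+K[0,2],K[1,1]*q[1]+K[1,2]
def save(f,n,crop=None,s=1):
    im=f["color"][:,:,::-1]
    if crop: x,y,w,h=crop; im=im[y:y+h,x:x+w]
    cv2.imwrite(f"pics/{n}.png",cv2.resize(im,None,fx=s,fy=s,interpolation=cv2.INTER_CUBIC))
E
python3 - <<'E'
from h import *
fs={}
for c in("top","scene"):
    f=cams.grab_frame(c);save(f,c+"0");fs[c]=f
    print(c,ray(f,320,200))
    for q in("cap","circulator","dust_cap","filler_mouth","lens_case","funnel"):
        try: print(q,[(r["score"],r["rect"]) for r in finder.boxes_of(q,c)][:4])
        except Exception as e: print(q,e)
E
```

```text
top (array([ 455.13301801,    2.23381611, 1641.74606639]), array([ 0.05509785,  0.03601228, -0.99820292]))
cap [(0.73, [389.7, 177.4, 8.4, 16.9]), (0.52, [414.0, 176.8, 16.1, 14.5]), (0.5, [399.5, 153.6, 18.7, 16.1])]
circulator [(0.91, [243.9, 125.3, 68.9, 94.5])]
dust_cap [(0.4, [415.6, 219.1, 6.2, 14.1])]
filler_mouth [(0.77, [244.0, 120.8, 67.6, 99.9])]
lens_case [(0.61, [362.0, 211.7, 11.5, 12.6])]
funnel [(0.73, [436.4, 145.5, 18.3, 20.0]), (0.55, [385.8, 179.2, 17.3, 18.2])]
scene (array([ 881.14897435, -606.14227956, 1117.32823886]), array([-0.27811143,  0.51693421, -0.80968839]))
cap [(0.82, [272.4, 296.9, 23.5, 22.1]), (0.74, [310.3, 298.4, 17.1, 20.3]), (0.67, [296.3, 269.2, 15.6, 17.6])]
circulator [(0.58, [323.2, 135.2, 95.4, 98.0]), (0.55, [166.3, 300.5, 38.9, 36.3])]
dust_cap [(0.62, [242.9, 278.4, 13.2, 16.2])]
filler_mouth []
lens_case [(0.71, [362.2, 122.1, 14.1, 20.5]), (0.52, [284.9, 229.9, 8.5, 21.0])]
funnel [(0.89, [293.0, 344.3, 22.6, 27.6])]
```

View pics/top0.png

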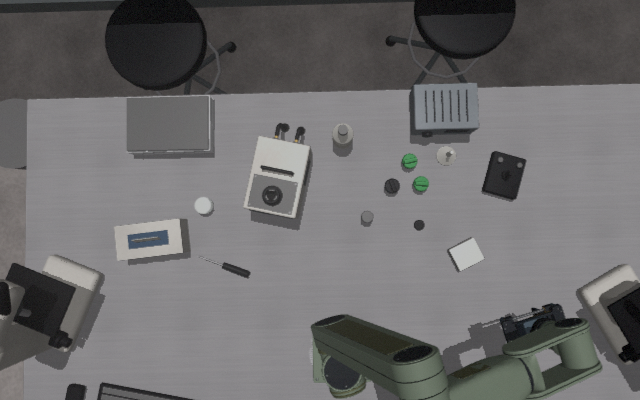

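View pics/scene0.png

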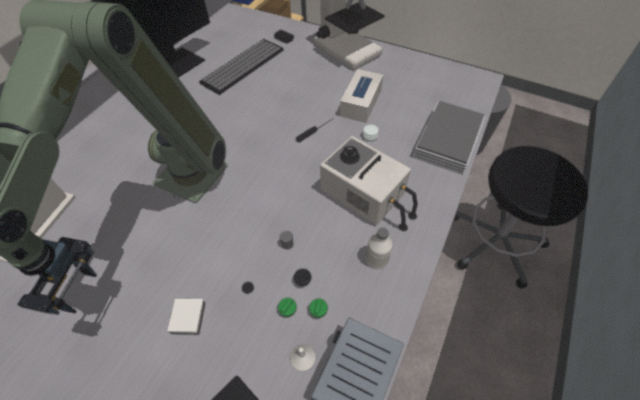

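Candidates for the cap in the top picture: black (392,186), green (410,161) and (421,184) (look-alikes, leave alone), small black disc (419,225) (dust cap). In the scene picture these are (303,277), (318,308)/(287,307) and (248,287). I choose the black one at top (392,186); the neck is at top (272,196), scene (349,153). Next comes a crop check and the measurement.

```bash
python3 - <<'E'
from h import *
ft=cams.grab_frame("top");fsn=cams.grab_frame("scene")
def cr(f,x,y,w,h,s): return cv2.resize(f["color"][y:y+h,x:x+w,::-1],(w*s,h*s),interpolation=cv2.INTER_CUBIC)
a=cr(ft,372,166,40,40,7);b=cr(ft,252,176,40,40,7)
c=cr(fsn,283,257,40,40,7);d=cr(fsn,329,133,40,40,7)
cv2.imwrite("pics/crop1.png",np.vstack([np.hstack([a,b]),np.hstack([c,d])]))
for n,f in(("top",ft),("scene",fsn)):
    for r in finder.trace("cap",n):
        m=r["pixels"]; v,u=np.nonzero(m); col=f["color"][m].mean(0)
        print(n,r["score"],np.round(r["rect"],1),u.mean(),v.mean(),col.round(), at(f,u.mean(),v.mean(),40).round(1))
print("neck",at(ft,272,196,178),at(fsn,349,153,178))
for r in finder.trace("circulator","top"):
    m=r["pixels"].astype(np.uint8);print(r["score"],cv2.minAreaRect(cv2.findNonZero(m)))
E
```

```text
top 0.74 [385.2 175.5  18.2  20.3] 391.935 186.01 [60. 59. 61.] [ 587.4 -197.4   40. ]
top 0.59 [415.1 175.9  16.4  14.1] 421.7806451612903 183.61290322580646 [ 71. 127.  82.] [ 593.5 -303.8   40. ]
top 0.52 [402.2 155.4  13.9  14.6] 409.05494505494505 160.91758241758242 [ 69. 123.  80.] [ 675.9 -261.1   40. ]
scene 0.82 [295.3 268.5  16.2  18.4] 301.57383966244726 276.9367088607595 [55. 54. 56.] [ 591.1 -200.6   40. ]
scene 0.73 [308.9 299.3  17.   19.5] 317.4299674267101 307.13680781758956 [ 64. 121.  75.] [ 677.4 -263.7   40. ]
scene 0.67 [276.6 298.9  19.3  17.9] 286.75250836120404 306.40133779264215 [ 63. 122.  75.] [ 596.6 -301.3   40. ]
neck [552.6598901 211.3018208 178.       ] [558.01156142 207.48253189 178.        ]
0.56 ((279.8680114746094, 169.9759979248047), (59.658294677734375, 92.84154510498047), 10.30484676361084)
```

View pics/crop1.png

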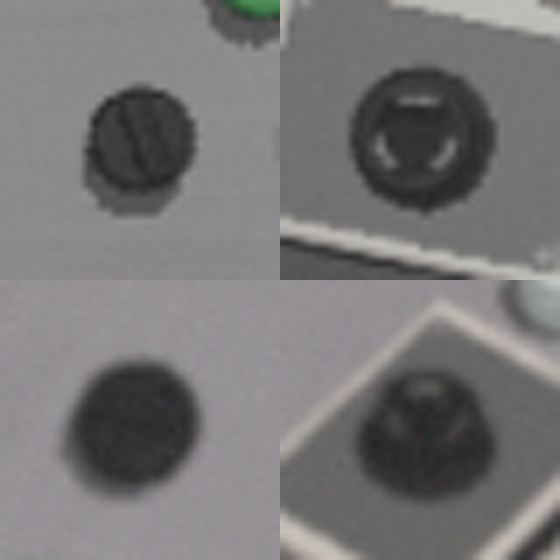

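The crop confirms it. Top-left shows the black fluted cap with its grip bar, bar angle about yaw 30°. Top-right shows the neck, with lips at about image angles 90/210/330, so the slots lie near yaw 60/180/300. Next I fit the silhouettes.

```bash
cat > fit.py <<'E'
from h import *
from scipy.optimize import least_squares
def sil(f,x,y,r,z0,z1):
    a=np.linspace(0,2*np.pi,90)
    P=[proj(f,(x+r*np.cos(t),y+r*np.sin(t),z)) for z in(z0,z1) for t in a]
    return cv2.convexHull(np.array(P,np.float32))
def edge(f,u,v,thr,half=13,s=8):
    u0,v0=int(u)-half,int(v)-half
    g=cv2.cvtColor(f["color"],cv2.COLOR_RGB2GRAY)[v0:v0+2*half,u0:u0+2*half]
    G=cv2.resize(g,None,fx=s,fy=s,interpolation=cv2.INTER_CUBIC)
    cs,_=cv2.findContours((G<thr).astype(np.uint8),cv2.RETR_EXTERNAL,cv2.CHAIN_APPROX_NONE)
    c=max(cs,key=cv2.contourArea)[:,0,:].astype(float)
    return (c+0.5)/s-0.5+[u0,v0]
def fit(f,u,v,thr,r,z0,z1,x0):
    e=edge(f,u,v,thr)[::3]
    def res(p):
        h=sil(f,p[0],p[1],r,z0,z1); return [cv2.pointPolygonTest(h,(float(a),float(b)),True) for a,b in e]
    o=least_squares(res,x0,loss="soft_l1",f_scale=0.3,diff_step=1e-3)
    return o.x.round(2),np.std(res(o.x)).round(2),np.mean(res(o.x)).round(2)
E
python3 - <<'E'
from fit import *
ft=cams.grab_frame("top");fs=cams.grab_frame("scene")
for t in(70,80):
    print(t,"neck top",fit(ft,272,196,t,25.5,150,178,[555,210]),"scene",fit(fs,349,153,t,25.5,150,178,[555,210]))
    print(t,"cap top",fit(ft,392,186,t,27,22.5,38.5,[589,-199]),"scene",fit(fs,303,277,t,27,22.5,38.5,[589,-199]))
s=status.state();print(s["ee_pos"],s["ee_rot"],s["qpos"])
E
```

```text
70 neck top (array([555.4 , 214.19]), np.float64(0.25), np.float64(-1.73)) scene (array([558.7 , 211.15]), np.float64(1.02), np.float64(-0.4))
70 cap top (array([ 588.59, -196.83]), np.float64(0.24), np.float64(0.34)) scene (array([ 588.69, -197.09]), np.float64(0.39), np.float64(0.81))
80 neck top (array([554.98, 213.79]), np.float64(0.25), np.float64(-1.96)) scene (array([558.51, 211.59]), np.float64(0.65), np.float64(-1.14))
80 cap top (array([ 588.21, -196.78]), np.float64(0.31), np.float64(0.06)) scene (array([ 589.59, -198.28]), np.float64(0.35), np.float64(0.48))
[ 154.37793807 -553.90799255  227.98774285] [ 1.79992689e+02 -2.12107498e-05  1.55734597e+01] [-7.55725316e+01  1.83106823e+01  8.96390592e+01  1.75996497e-04
  7.20429495e+01 -1.14604559e+00]
```

```bash
python3 - <<'E'
from fit import *
ft=cams.grab_frame("top");fs=cams.grab_frame("scene")
def fit2(fl,x0):
    es=[(f,edge(f,u,v,t)[::3]) for f,u,v,t in fl]
    def res(p):
        o=[]
        for f,e in es:
            h=cv2.convexHull(np.vstack([sil(f,p[0],p[1],25.5,150,178),sil(f,p[0],p[1],p[2],150,150+p[3])]))
            o+=[cv2.pointPolygonTest(h,(float(a),float(b)),True) for a,b in e]
        return o
    o=least_squares(res,x0,loss="soft_l1",f_scale=0.3,diff_step=1e-3);r=res(o.x)
    return o.x.round(2),np.std(r).round(2),np.mean(r).round(2)
for t in(70,80):
  A=(ft,272,196,t);B=(fs,349,153,t)
  for fl in([A],[B],[A,B]): print(t,fit2(fl,[555,212,31,4]))
# bore view from top: lips grey, at z=175
g=cv2.cvtColor(ft["color"],cv2.COLOR_RGB2GRAY)
print(g[186:206,262:283])
a=ft["color"][180:212,256:288,::-1];b=fs["color"][137:169,333:365,::-1]
im=np.hstack([cv2.resize(x,None,fx=12,fy=12,interpolation=cv2.INTER_CUBIC) for x in(a,b)])
cv2.imwrite("pics/neck.png",np.clip(im.astype(float)*1.6,0,255))
E
```

```text
70 (array([556.28, 215.49,  32.47,   7.09]), np.float64(0.16), np.float64(-0.01))
70 (array([557.29, 214.13,  30.07,  12.17]), np.float64(0.83), np.float64(0.31))
70 (array([556.53, 215.42,  32.08,   7.29]), np.float64(0.7), np.float64(0.26))
80 (array([556.31, 215.42,  33.25,   6.8 ]), np.float64(0.15), np.float64(-0.0))
80 (array([556.2 , 216.88,  33.16,   4.35]), np.float64(0.14), np.float64(0.04))
80 (array([556.38, 216.13,  33.26,   4.06]), np.float64(0.19), np.float64(-0.0))
[[115 115 117 116 112 100  58  56  53  59  57  56  55  71  97 102 113 115
  117 117 118]
 [115 115 115 104  72  52  54  55  62  57  59  61  62  57  59  68  89 114
  116 117 116]
 [115 116 106  72  54  57  64  65  64  66  63  65  62  59  60  59  66  90
  113 117 117]
 [113 108  71  54  59  60  64  69  78  76  82  75  69  59  55  55  61  67
   93 116 116]
 [111  86  52  57  56  50  59  96 106 100 119 107  88  56  60  56  57  59
   69 102 117]
 [103  61  53  60  48  45  48  49  47  44  44  55  55  47  56  62  53  56
   58  82 116]
 [ 89  53  62  59  43  43  46  44  42  43  40  44  41  46  52  60  51  52
   57 
[... 584 characters left out ...]
  56  79 109  92  62  49  44  47
   52  75 115]
 [105  66  49  50  60  62  51  52  54  54  54  59  68  62  58  43  44  47
   56  87 117]
 [113 104  54  49  54  58  60  53  57  54  61  62  59  59  46  46  51  49
   73 114 116]
 [114 109  77  46  47  49  56  55  59  63  58  58  46  42  47  47  47  61
   88 116 114]
 [112 114 105  67  57  46  41  43  42  43  44  44  47  44  49  49  62  94
  115 115 116]
 [113 115 114 112  91  66  60  45  47  46  47  46  45  53  61  72  89 116
  115 115 115]
 [114 113 114 113 114 110  94  69  67  59  50  54  65  79 101 115 114 116
  116 115 114]][ WARN:0@2.386] global loadsave.cpp:1063 imwrite_ Unsupported depth image for selected encoder is fallbacked to CV_8U.
```

View pics/neck.png

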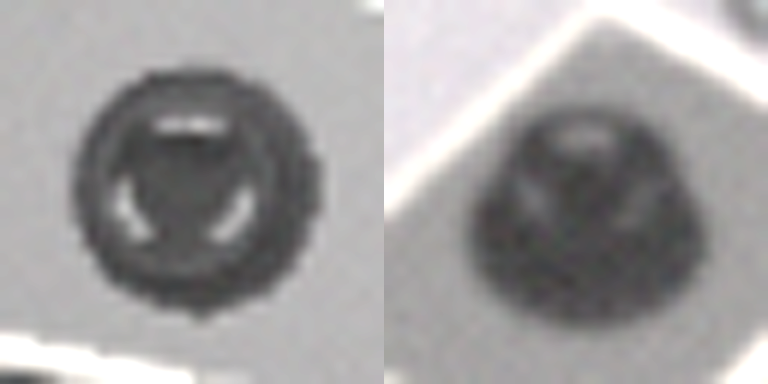

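Both fits agree: neck at about (556.3, 216), cap at about (588.7, -197.5). The neck picture shows lips with visible centres at image angles of about 85/204/328, so the slots are near yaw 56/176/296. Now I approach the cap.

>>> apply_moves(
  increments=[
    [1,0.0217,0.0178,-0.003,0,0,4],
    [1,0.0217,0.0178,-0.003,0,0,4],
    [1,0.0217,0.0178,-0.003,0,0,4],
    [1,0.0217,0.0178,-0.003,0,0,4],
    [1,0.0217,0.0178,-0.003,0,0,4],
  ],
)

```text
time_s: 1.57
ee_pos: [263.7, -464.0, 212.9]
ee_rot: [180.0, -0.0, 35.7]
force: [-0.6, 0.3, -0.6]
gripper_width: 91.3
gripper_force: 0.0
```

>>> apply_moves(
  increments=[
    [1,0.0217,0.0178,-0.003,0,0,4],
    [1,0.0217,0.0178,-0.003,0,0,4],
    [1,0.0217,0.0178,-0.003,0,0,4],
    [1,0.0217,0.0178,-0.003,0,0,4],
    [1,0.0217,0.0178,-0.003,0,0,4],
  ],
)

```text
time_s: 1.98
ee_pos: [372.3, -374.9, 198.0]
ee_rot: [180.0, 0.0, 55.8]
force: [0.3, -0.4, 0.1]
gripper_width: 91.5
gripper_force: 0.0
```

>>> apply_moves(
  increments=[
    [1,0.0217,0.0178,-0.003,0,0,4],
    [1,0.0217,0.0178,-0.003,0,0,4],
    [1,0.0217,0.0178,-0.003,0,0,4],
    [1,0.0217,0.0178,-0.003,0,0,4],
    [1,0.0217,0.0178,-0.003,0,0,4],
  ],
)

```text
time_s: 2.4
ee_pos: [480.9, -285.9, 182.9]
ee_rot: [180.0, 0.0, 75.8]
force: [0.6, -0.2, -0.0]
gripper_width: 90.7
gripper_force: 0.0
```

>>> apply_moves(
  increments=[
    [1,0.0217,0.0178,-0.003,0,0,4],
    [1,0.0217,0.0178,-0.003,0,0,4],
    [1,0.0217,0.0178,-0.003,0,0,4],
    [1,0.0217,0.0178,-0.003,0,0,4],
    [1,0.0217,0.0178,-0.003,0,0,4],
  ],
)

```text
time_s: 2.82
ee_pos: [589.4, -196.9, 167.8]
ee_rot: [180.0, 0.0, 95.8]
force: [-0.0, -0.3, -0.0]
gripper_width: 91.4
gripper_force: 0.0
```

>>> apply_moves(
  increments=[
    [1,0,0,-0.028,0,0,0],
    [1,0,0,-0.028,0,0,0],
    [1,0,0,-0.028,0,0,0],
    [1,0,0,-0.028,0,0,0],
    [1,0,0,-0.028,0,0,0],
  ],
)

```text
time_s: 3.23
ee_pos: [588.5, -197.8, 26.8]
ee_rot: [180.0, 0.0, 95.6]
force: [0.1, -0.3, 0.1]
gripper_width: 91.4
gripper_force: 0.0
```

>>> apply_moves(
  increments=[
    [-1,0,0,0,0,0,0],
    [-1,0,0,0,0,0,0],
    [-1,0,0,0,0,0,0],
    [-1,0,0,0,0,0,0],
    [-1,0,0,0,0,0,0],
  ],
  newtons=3,
)

```text
time_s: 3.65
ee_pos: [589.6, -198.4, 30.1]
ee_rot: [179.8, 0.1, 95.6]
force: [-0.4, 0.6, 0.0]
gripper_width: 60.8
gripper_force: 0.0
```

>>> apply_moves(
  increments=[
    [-1,0,0,0,0,0,0],
    [-1,0,0,0,0,0,0],
    [-1,0,0,0,0,0,0],
  ],
)

```text
time_s: 3.9
ee_pos: [589.4, -198.3, 29.5]
ee_rot: [179.8, 0.1, 95.6]
force: [0.7, 0.1, 5.5]
gripper_width: 53.7
gripper_force: 3.0
```

```bash
python3 -c "
from h import *
s=status.state();print(s['ee_pos'],s['ee_rot'],s['gripper_width'],s['gripper_force'],s['force'])"
```

```text
[ 589.43962632 -198.26826146   29.5047385 ] [1.79827034e+02 7.50433117e-02 9.55706882e+01] 53.73878007791294 3.000289499759674 [0.7163291  0.0604056  5.50909127]
```

>>> apply_moves(
  increments=[
    [0.6,0,0,0,0,0,0],
    [0.6,0,0,0,0,0,0],
    [0.6,0,0,0,0,0,0],
    [0.6,0,0,0,0,0,5],
    [0.6,0,0,0,0,0,7],
  ],
)

```text
time_s: 4.32
ee_pos: [587.9, -197.8, 27.5]
ee_rot: [-179.9, -0.0, 107.8]
force: [0.4, -0.2, 0.1]
gripper_width: 73.5
gripper_force: 0.0
```

>>> apply_moves(
  increments=[
    [0.6,0,0,0,0,0,7],
    [0.6,0,0,0,0,0,7],
    [0.6,0,0,0,0,0,7],
    [0.6,0,0,0,0,0,7],
    [0.6,0,0,0,0,0,7],
  ],
)

```text
time_s: 4.73
ee_pos: [587.9, -197.8, 27.4]
ee_rot: [-180.0, -0.1, 142.9]
force: [0.0, -0.3, 0.9]
gripper_width: 72.8
gripper_force: 0.0
```

>>> apply_moves(
  increments=[
    [0.6,0,0,0,0,0,7],
    [0.6,0,0,0,0,0,7],
    [0.6,0,0,0,0,0,7],
    [0.6,0,0,0,0,0,7],
    [0.6,0,0,0,0,0,7],
  ],
)

```text
time_s: 5.15
ee_pos: [587.9, -197.8, 27.4]
ee_rot: [180.0, -0.1, 177.9]
force: [0.1, 0.5, 0.4]
gripper_width: 73.0
gripper_force: 0.0
```

>>> apply_moves(
  increments=[
    [0.6,0,0,0,0,0,7],
    [0,0,0,0,0,0,1],
    [-1,0,0,0,0,0,0],
    [-1,0,0,0,0,0,0],
    [-1,0,0,0,0,0,0],
  ],
)

```text
time_s: 5.57
ee_pos: [588.2, -197.7, 27.8]
ee_rot: [180.0, -0.0, -174.5]
force: [-0.6, -0.2, -0.7]
gripper_width: 53.7
gripper_force: 3.0
```

>>> apply_moves(
  increments=[
    [-1,0,0,0,0,0,0],
    [-1,0,0,0,0,0,0],
    [-1,0,0,0,0,0,0],
  ],
  newtons=15,
)

```text
time_s: 5.82
ee_pos: [588.3, -197.9, 27.9]
ee_rot: [180.0, -0.0, -174.5]
force: [-0.9, 0.1, -2.7]
gripper_width: 53.3
gripper_force: 15.0
```

```bash
python3 -c "
from h import *
s=status.state();print(s['ee_pos'],s['ee_rot'],s['qpos'],s['gripper_width'],s['gripper_force'],s['force'],s['torque'])"
```

```text
[ 588.27463478 -197.91420203   27.8566928 ] [ 1.79993628e+02 -1.33400388e-02 -1.74451980e+02] [-1.96562617e+01  3.26334724e+01  9.77097831e+01  1.10739502e-04
  4.96715280e+01 -1.15204353e+02] 53.343705325688774 14.999984800815582 [-0.90764744  0.06806004 -2.67209361] [ 0.12866214 -0.13685783  0.0148101 ]
```

>>> apply_moves(
  increments=[
    [-1,0,0,0.01,0,0,0],
    [-1,0,0,0.03,0,0,0],
    [-1,0,0,0.04,0,0,0],
    [-1,0,0,0.04,0,0,0],
    [-1,0,0,0.04,0,0,0],
  ],
  newtons=20,
)

```text
time_s: 6.23
ee_pos: [588.0, -197.8, 190.4]
ee_rot: [180.0, -0.0, -174.4]
force: [1.0, -0.8, -1.2]
gripper_width: 53.4
gripper_force: 20.0
```

>>> apply_moves(
  increments=[
    [-1,-0.002,0.02,0.03,0,0,0],
    [-1,-0.002,0.03,0.017,0,0,0],
    [-1,-0.0023,0.032,0,0,0,0],
    [-1,-0.0023,0.032,0,0,0,0],
    [-1,-0.0023,0.032,0,0,0,0],
  ],
)

```text
time_s: 6.65
ee_pos: [577.1, -50.7, 236.5]
ee_rot: [-180.0, 0.1, -174.5]
force: [0.4, 0.8, -0.9]
gripper_width: 53.8
gripper_force: 20.0
```

>>> apply_moves(
  increments=[
    [-1,-0.0023,0.032,0,0,0,0],
    [-1,-0.0023,0.032,0,0,0,0],
    [-1,-0.0023,0.032,0,0,0,0],
    [-1,-0.0023,0.032,0,0,0,0],
    [-1,-0.0023,0.032,0,0,0,0],
  ],
)

```text
time_s: 7.07
ee_pos: [565.5, 109.6, 235.9]
ee_rot: [180.0, 0.1, -174.4]
force: [0.3, 0.4, -1.4]
gripper_width: 53.5
gripper_force: 20.0
```

>>> apply_moves(
  increments=[
    [-1,-0.0023,0.032,0,0,0,0],
    [-1,-0.0023,0.032,0,0,0,0],
    [-1,-0.0023,0.028,0,0,0,0],
    [-1,-0.0023,0.016,0,0,0,0],
    [-1,0,0,0,0,0,0],
  ],
)

```text
time_s: 7.48
ee_pos: [556.0, 219.4, 235.6]
ee_rot: [179.9, 0.0, -174.2]
force: [0.1, 0.3, -0.9]
gripper_width: 53.6
gripper_force: 20.0
```

```bash
python3 - <<'E'
from h import *
f=cams.grab_frame("scene")
s=status.state();print(s['ee_pos'],s['ee_rot'],s['qpos'],s['gripper_width'],s['force'],s['torque'])
a=f["color"][90:190,290:420,::-1]
cv2.imwrite("pics/hover.png",cv2.convertScaleAbs(cv2.resize(a,None,fx=5,fy=5,interpolation=cv2.INTER_CUBIC),alpha=1.5))
p=s['ee_pos'];print([proj(f,(p[0],p[1],p[2]-5+d)) for d in(0,-22.5)],proj(f,(556.3,216,178)))
E
```

```text
[556.30349027 217.46446163 235.4906102 ] [ 1.79997945e+02  2.16426988e-02 -1.74274592e+02] [ 2.02496595e+01  2.00723004e+01  8.59040029e+01 -3.57699822e-03
  7.40022303e+01 -7.54747639e+01] 53.42906211466502 [-0.10931994 -1.01686658 -1.49080041] [ 0.09141394 -0.08383471  0.00141877]
[(np.float64(350.4888198446319), np.float64(139.59676605360468)), (np.float64(350.17338834996883), np.float64(144.51139814332709))] (np.float64(349.58461775478816), np.float64(151.13656725962525))
```

View pics/hover.png

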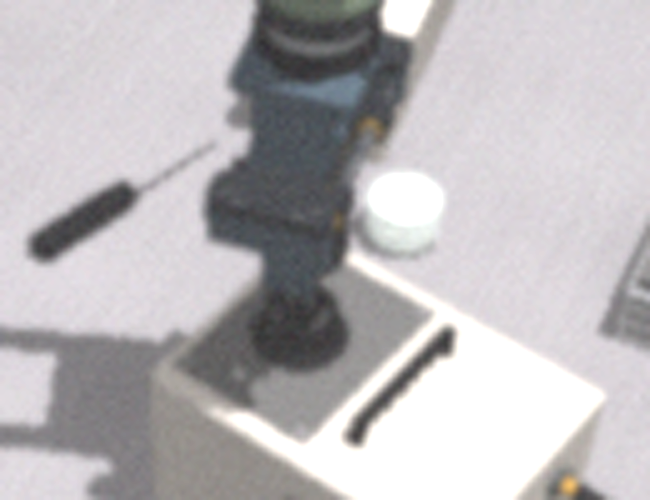

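The picture shows the cap hanging over the neck at about crop (300,330). Lowering it.

>>> apply_moves(
  increments=[
    [-1,0,-0.0013,-0.012,0,0,0],
    [-1,0,0,-0.012,0,0,0],
    [-1,0,0,-0.006,0,0,0],
    [-1,0,0,-0.004,0,0,0],
    [-1,0,0,0,0,0,0],
  ],
)

```text
time_s: 7.95
ee_pos: [556.9, 214.2, 200.8]
ee_rot: [180.0, -0.0, -174.5]
force: [0.3, 0.1, -0.3]
gripper_width: 53.3
gripper_force: 20.0
```

>>> apply_moves(
  increments=[
    [-1,0,0,-0.003,0,0,0],
    [-1,0,0,-0.002,0,0,0],
    [-1,0,0,-0.001,0,0,0],
    [-1,0,0,0,0,0,0],
    [-1,0,0,0,0,0,0],
  ],
)

```text
time_s: 8.37
ee_pos: [557.2, 215.5, 197.7]
ee_rot: [179.9, 0.2, -174.4]
force: [-2.8, 2.3, 8.6]
gripper_width: 53.5
gripper_force: 20.0
```

>>> apply_moves(
  increments=[
    [-1,-0.001,0.0008,0.002,0,0,0],
    [-1,0,0,0,0,0,0],
    [-1,0,0,-0.002,0,0,0],
    [-1,0,0,0,0,0,0],
    [-1,0,0,0,0,0,0],
  ],
)

```text
time_s: 8.78
ee_pos: [556.1, 216.4, 194.6]
ee_rot: [179.9, 0.0, -174.4]
force: [1.3, 4.5, -0.8]
gripper_width: 53.6
gripper_force: 20.0
```

```bash
cat > st.py <<'E'
from h import *
s=status.state();print({k:np.round(s[k],2) for k in('time_s','ee_pos','ee_rot','force','torque','gripper_width')},round(s['qpos'][5],1))
E
python3 st.py
```

```text
{'time_s': np.float64(8.78), 'ee_pos': array([556.09, 216.39, 194.6 ]), 'ee_rot': array([ 1.7990e+02,  4.0000e-02, -1.7444e+02]), 'force': array([ 1.31,  4.48, -0.77]), 'torque': array([ 0.92, -0.34,  0.03]), 'gripper_width': np.float64(53.6)} -75.5
```

>>> apply_moves(
  increments=[
    [-1,0,0.0005,-0.001,0,0,0],
    [-1,0,0,-0.001,0,0,0],
    [-1,0,0,0,0,0,0],
    [-1,0,0,0,0,0,0],
  ],
)

```text
time_s: 9.12
ee_pos: [556.0, 216.5, 192.9]
ee_rot: [180.0, 0.0, -174.4]
force: [1.5, 3.9, 0.1]
gripper_width: 53.5
gripper_force: 20.0
```

```bash
python3 st.py
```

```text
{'time_s': np.float64(9.12), 'ee_pos': array([556.04, 216.47, 192.9 ]), 'ee_rot': array([ 1.7996e+02,  4.0000e-02, -1.7443e+02]), 'force': array([1.5 , 3.92, 0.11]), 'torque': array([ 0.95, -0.5 ,  0.02]), 'gripper_width': np.float64(53.51)} -75.4
```

>>> apply_moves(
  increments=[
    [-1,0.0003,0.0007,-0.001,0,0,0],
    [-1,0,0,-0.0005,0,0,0],
    [-1,0,0,0,0,0,0],
    [-1,0,0,0,0,0,0],
  ],
)

```text
time_s: 9.45
ee_pos: [556.2, 216.6, 192.1]
ee_rot: [-180.0, 0.0, -174.4]
force: [-0.0, 2.2, 4.8]
gripper_width: 53.3
gripper_force: 20.1
```

```bash
python3 st.py
```

```text
{'time_s': np.float64(9.45), 'ee_pos': array([556.17, 216.61, 192.11]), 'ee_rot': array([-1.7999e+02,  4.0000e-02, -1.7443e+02]), 'force': array([-0.03,  2.19,  4.8 ]), 'torque': array([ 0.58, -0.18, -0.05]), 'gripper_width': np.float64(53.31)} -75.4
```

>>> apply_moves(
  increments=[
    [-1,0,0.0004,0,0,0,-3],
    [-1,0,0,0,0,0,-3],
    [-1,0,0,0,0,0,-3],
    [-1,0,0,0,0,0,-3],
  ],
)

```text
time_s: 9.78
ee_pos: [556.3, 216.9, 192.1]
ee_rot: [-180.0, 0.1, 173.4]
force: [0.5, 2.1, 3.8]
gripper_width: 53.5
gripper_force: 20.0
```

>>> apply_moves(
  increments=[
    [-1,0,0,0,0,0,-3],
    [-1,0,0,0,0,0,-3],
    [-1,0,0,0,0,0,-3],
    [-1,0,0,0,0,0,0],
  ],
)

```text
time_s: 10.12
ee_pos: [556.4, 217.1, 192.1]
ee_rot: [180.0, 0.1, 164.5]
force: [1.1, 2.2, 4.9]
gripper_width: 53.8
gripper_force: 20.0
```

```bash
python3 st.py
```

```text
{'time_s': np.float64(10.12), 'ee_pos': array([556.39, 217.13, 192.06]), 'ee_rot': array([1.7997e+02, 6.0000e-02, 1.6453e+02]), 'force': array([1.14, 2.24, 4.87]), 'torque': array([ 0.48, -0.25,  0.05]), 'gripper_width': np.float64(53.8)} -54.3
```

>>> apply_moves(
  increments=[
    [-1,0,0.0003,0,0,0,-3],
    [-1,0,0,0,0,0,-3],
    [-1,0,0,0,0,0,-3],
    [-1,0,0,0,0,0,0],
  ],
)

```text
time_s: 10.45
ee_pos: [556.4, 217.3, 192.1]
ee_rot: [180.0, 0.1, 155.6]
force: [0.5, 2.5, 5.9]
gripper_width: 53.5
gripper_force: 20.0
```

>>> apply_moves(
  increments=[
    [-1,0,0,0,0,0,-3],
    [-1,0,0,0,0,0,-3],
    [-1,0,0,0,0,0,-3],
    [-1,0,0,0,0,0,0],
  ],
)

```text
time_s: 10.78
ee_pos: [556.5, 217.5, 192.1]
ee_rot: [179.9, 0.1, 146.6]
force: [1.3, 3.0, 5.6]
gripper_width: 53.2
gripper_force: 20.0
```

>>> apply_moves(
  increments=[
    [-1,0,0,0,0,0,-3],
    [-1,0,0,0,0,0,-3],
    [-1,0,0,0,0,0,-3],
    [-1,0,0,0,0,0,-3],
    [-1,0,0,0,0,0,0],
  ],
)

```text
time_s: 11.2
ee_pos: [556.6, 217.7, 192.1]
ee_rot: [179.9, 0.0, 134.6]
force: [1.8, 3.2, 5.0]
gripper_width: 53.4
gripper_force: 20.0
```

>>> apply_moves(
  increments=[
    [-1,0,0,0,0,0,-3],
    [-1,0,0,0,0,0,-3],
    [-1,0,0,0,0,0,-3],
    [-1,0,0,0,0,0,-3],
    [-1,0,0,0,0,0,0],
  ],
)

```text
time_s: 11.62
ee_pos: [556.8, 217.8, 192.0]
ee_rot: [179.9, 0.0, 122.6]
force: [2.0, 3.2, 5.0]
gripper_width: 53.6
gripper_force: 20.0
```

```bash
python3 st.py
```

```text
{'time_s': np.float64(11.62), 'ee_pos': array([556.81, 217.79, 192.03]), 'ee_rot': array([1.7987e+02, 3.0000e-02, 1.2264e+02]), 'force': array([2.03, 3.25, 4.96]), 'torque': array([ 0.63, -0.53,  0.02]), 'gripper_width': np.float64(53.63)} -12.4
```

>>> apply_moves(
  increments=[
    [-1,0.0004,0.0006,0,0,0,-3],
    [-1,0,0,0,0,0,-3],
    [-1,0,0,0,0,0,-3],
    [-1,0,0,0,0,0,-2],
    [-1,0,0,0,0,0,0],
  ],
)

```text
time_s: 12.03
ee_pos: [556.6, 218.0, 191.2]
ee_rot: [180.0, 0.0, 111.7]
force: [2.5, 4.0, 1.1]
gripper_width: 53.4
gripper_force: 20.0
```

>>> apply_moves(
  increments=[
    [-1,0,0,0,0,0,-3],
    [-1,0,0,0,0,0,-3],
    [-1,0,0,0,0,0,-3],
    [-1,0,0,0,0,0,-2],
    [-1,0,0,0,0,0,0],
  ],
)

```text
time_s: 12.45
ee_pos: [556.8, 218.0, 190.7]
ee_rot: [180.0, 0.0, 100.7]
force: [3.5, 3.6, -1.0]
gripper_width: 53.4
gripper_force: 20.0
```

```bash
python3 st.py
```

```text
{'time_s': np.float64(12.45), 'ee_pos': array([556.85, 217.98, 190.72]), 'ee_rot': array([1.7998e+02, 2.0000e-02, 1.0069e+02]), 'force': array([ 3.48,  3.57, -1.04]), 'torque': array([ 0.59, -0.9 ,  0.02]), 'gripper_width': np.float64(53.4)} 9.6
```

The lugs have dropped into the slots: z fell and the vertical force vanished. Lowering gently to the rim.

>>> apply_moves(
  increments=[
    [-1,0.0008,0.0008,-0.001,0,0,0],
    [-1,0,0,-0.001,0,0,0],
    [-1,0,0,-0.001,0,0,0],
    [-1,0,0,-0.001,0,0,0],
    [-1,0,0,0,0,0,0],
  ],
)

```text
time_s: 12.87
ee_pos: [556.6, 218.5, 186.9]
ee_rot: [-179.9, 0.0, 100.6]
force: [0.1, 1.5, -0.9]
gripper_width: 53.9
gripper_force: 20.0
```

```bash
python3 st.py
```

```text
{'time_s': np.float64(12.87), 'ee_pos': array([556.61, 218.45, 186.88]), 'ee_rot': array([-1.7989e+02,  4.0000e-02,  1.0060e+02]), 'force': array([ 0.12,  1.54, -0.9 ]), 'torque': array([ 0.16, -0.23, -0.02]), 'gripper_width': np.float64(53.91)} 9.7
```

>>> apply_moves(
  increments=[
    [-1,0,0.0003,-0.001,0,0,0],
    [-1,0,0,-0.001,0,0,0],
    [-1,0,0,-0.001,0,0,0],
    [-1,0,0,-0.001,0,0,0],
    [-1,0,0,0,0,0,0],
  ],
)

```text
time_s: 13.28
ee_pos: [557.0, 219.0, 183.4]
ee_rot: [-180.0, 0.0, 100.6]
force: [-0.9, -0.2, -0.3]
gripper_width: 53.2
gripper_force: 20.0
```

```bash
python3 st.py
```

```text
{'time_s': np.float64(13.28), 'ee_pos': array([557.04, 218.99, 183.36]), 'ee_rot': array([-1.7997e+02,  2.0000e-02,  1.0057e+02]), 'force': array([-0.91, -0.17, -0.26]), 'torque': array([-0.05, -0.1 ,  0.01]), 'gripper_width': np.float64(53.22)} 9.8
```

>>> apply_moves(
  increments=[
    [-1,0,0,-0.001,0,0,0],
    [-1,0,0,-0.0005,0,0,0],
    [-1,0,0,0,0,0,0],
    [-1,0,0,0,0,0,0],
  ],
)

```text
time_s: 13.62
ee_pos: [557.2, 219.0, 183.2]
ee_rot: [180.0, 0.0, 100.6]
force: [-1.6, -0.6, 5.5]
gripper_width: 53.4
gripper_force: 20.0
```

```bash
python3 st.py
```

```text
{'time_s': np.float64(13.62), 'ee_pos': array([557.16, 219.05, 183.2 ]), 'ee_rot': array([1.7997e+02, 1.0000e-02, 1.0058e+02]), 'force': array([-1.59, -0.56,  5.54]), 'torque': array([-0.25,  0.38, -0.  ]), 'gripper_width': np.float64(53.44)} 9.8
```

Seated flush (z fell 8.9 mm in all, with light contact). Now turning clockwise to the stops.

>>> apply_moves(
  increments=[
    [-1,0,0,0.0004,0,0,-4],
    [-1,0,0,0,0,0,-4],
    [-1,0,0,0,0,0,-4],
    [-1,0,0,0,0,0,-4],
    [-1,0,0,0,0,0,-4],
  ],
)

```text
time_s: 14.03
ee_pos: [557.7, 218.7, 183.3]
ee_rot: [179.9, 0.0, 80.4]
force: [-0.4, -1.8, 3.4]
gripper_width: 53.5
gripper_force: 20.0
```

```bash
python3 st.py
```

```text
{'time_s': np.float64(14.03), 'ee_pos': array([557.68, 218.65, 183.26]), 'ee_rot': array([1.7991e+02, 4.0000e-02, 8.0390e+01]), 'force': array([-0.35, -1.76,  3.45]), 'torque': array([-0.37,  0.02,  0.03]), 'gripper_width': np.float64(53.48)} 30.0
```

>>> apply_moves(
  increments=[
    [-1,0,0,0,0,0,-4],
    [-1,0,0,0,0,0,-4],
    [-1,0,0,0,0,0,-4],
    [-1,0,0,0,0,0,-4],
    [-1,0,0,0,0,0,0],
  ],
)

```text
time_s: 14.45
ee_pos: [557.6, 218.9, 183.2]
ee_rot: [179.9, -0.0, 64.5]
force: [0.3, -0.4, 4.1]
gripper_width: 53.7
gripper_force: 20.0
```

```bash
python3 st.py
```

```text
{'time_s': np.float64(14.45), 'ee_pos': array([557.59, 218.94, 183.23]), 'ee_rot': array([ 1.7993e+02, -2.0000e-02,  6.4510e+01]), 'force': array([ 0.31, -0.39,  4.06]), 'torque': array([-0.21,  0.1 ,  0.06]), 'gripper_width': np.float64(53.65)} 45.9
```

>>> apply_moves(
  increments=[
    [-1,0,0,0,0,0,-3],
    [-1,0,0,0,0,0,-3],
    [-1,0,0,0,0,0,-3],
    [-1,0,0,0,0,0,-3],
    [-1,0,0,0,0,0,0],
  ],
)

```text
time_s: 14.87
ee_pos: [557.5, 219.1, 183.2]
ee_rot: [179.9, -0.0, 52.6]
force: [-0.7, -0.8, 5.0]
gripper_width: 53.5
gripper_force: 20.0
```

```bash
python3 st.py
```

```text
{'time_s': np.float64(14.87), 'ee_pos': array([557.51, 219.08, 183.23]), 'ee_rot': array([ 1.7995e+02, -4.0000e-02,  5.2620e+01]), 'force': array([-0.73, -0.81,  5.  ]), 'torque': array([-0.21,  0.16,  0.04]), 'gripper_width': np.float64(53.52)} 57.8
```

>>> apply_moves(
  increments=[
    [-1,0,0,0,0,0,-3],
    [-1,0,0,0,0,0,-3],
    [-1,0,0,0,0,0,0],
  ],
)

```text
time_s: 15.12
ee_pos: [557.5, 219.2, 183.2]
ee_rot: [180.0, -0.1, 46.6]
force: [0.2, -1.7, 5.7]
gripper_width: 53.2
gripper_force: 20.0
```

```bash
python3 st.py
```

```text
{'time_s': np.float64(15.12), 'ee_pos': array([557.55, 219.24, 183.22]), 'ee_rot': array([ 1.7996e+02, -6.0000e-02,  4.6640e+01]), 'force': array([ 0.2 , -1.71,  5.72]), 'torque': array([-0.15,  0.2 , -0.02]), 'gripper_width': np.float64(53.19)} 63.7
```

>>> apply_moves(
  increments=[
    [-1,0,0,0,0,0,-3],
    [-1,0,0,0,0,0,-3],
    [-1,0,0,0,0,0,0],
  ],
)

```text
time_s: 15.37
ee_pos: [557.5, 219.3, 183.2]
ee_rot: [180.0, -0.1, 40.6]
force: [-1.3, -0.5, 4.9]
gripper_width: 53.3
gripper_force: 20.0
```

```bash
python3 st.py
```

```text
{'time_s': np.float64(15.37), 'ee_pos': array([557.54, 219.27, 183.2 ]), 'ee_rot': array([ 1.7997e+02, -7.0000e-02,  4.0630e+01]), 'force': array([-1.35, -0.49,  4.87]), 'torque': array([-0.18,  0.14, -0.02]), 'gripper_width': np.float64(53.33)} 69.7
```

>>> apply_moves(
  increments=[
    [-1,0,0,0,0,0,-2],
    [-1,0,0,0,0,0,-2],
    [-1,0,0,0,0,0,0],
  ],
)

```text
time_s: 15.62
ee_pos: [557.8, 219.0, 183.2]
ee_rot: [179.9, -0.1, 36.7]
force: [0.3, -1.8, 4.8]
gripper_width: 53.4
gripper_force: 20.0
```

```bash
python3 st.py
```

```text
{'time_s': np.float64(15.62), 'ee_pos': array([557.79, 218.99, 183.23]), 'ee_rot': array([ 1.7993e+02, -7.0000e-02,  3.6680e+01]), 'force': array([ 0.34, -1.84,  4.8 ]), 'torque': array([-0.29,  0.16,  0.02]), 'gripper_width': np.float64(53.35)} 73.7
```

>>> apply_moves(
  increments=[
    [-1,0,0,0,0,0,-2],
    [-1,0,0,0,0,0,-2],
    [-1,0,0,0,0,0,0],
  ],
)

```text
time_s: 15.87
ee_pos: [558.0, 218.8, 183.2]
ee_rot: [179.9, -0.1, 32.7]
force: [-0.3, -2.4, 5.3]
gripper_width: 53.3
gripper_force: 20.0
```

```bash
python3 st.py
```

```text
{'time_s': np.float64(15.87), 'ee_pos': array([557.98, 218.75, 183.25]), 'ee_rot': array([ 1.799e+02, -9.000e-02,  3.269e+01]), 'force': array([-0.28, -2.4 ,  5.26]), 'torque': array([-0.34,  0.02,  0.1 ]), 'gripper_width': np.float64(53.32)} 77.7
```

>>> apply_moves(
  increments=[
    [-1,0,0,0,0,0,-2],
    [-1,0,0,0,0,0,-2],
    [-1,0,0,0,0,0,0],
  ],
)

```text
time_s: 16.12
ee_pos: [558.1, 218.7, 183.2]
ee_rot: [179.9, -0.1, 28.7]
force: [-0.2, -3.5, 5.5]
gripper_width: 53.2
gripper_force: 20.0
```

```bash
python3 st.py
```

```text
{'time_s': np.float64(16.12), 'ee_pos': array([558.1 , 218.65, 183.25]), 'ee_rot': array([ 1.7988e+02, -1.0000e-01,  2.8710e+01]), 'force': array([-0.2 , -3.47,  5.46]), 'torque': array([-0.42, -0.  ,  0.12]), 'gripper_width': np.float64(53.21)} 81.7
```

>>> apply_moves(
  increments=[
    [-1,0,0,0,0,0,-2],
    [-1,0,0,0,0,0,-2],
    [-1,0,0,0,0,0,0],
  ],
)

```text
time_s: 16.37
ee_pos: [558.2, 218.6, 183.3]
ee_rot: [179.9, -0.1, 24.7]
force: [0.8, -3.3, 5.1]
gripper_width: 53.5
gripper_force: 20.0
```

```bash
python3 st.py
```

```text
{'time_s': np.float64(16.37), 'ee_pos': array([558.17, 218.56, 183.25]), 'ee_rot': array([ 1.7987e+02, -1.1000e-01,  2.4720e+01]), 'force': array([ 0.78, -3.29,  5.08]), 'torque': array([-0.44, -0.03,  0.18]), 'gripper_width': np.float64(53.45)} 85.7
```

>>> apply_moves(
  increments=[
    [-1,0,0,0,0,0,-2],
    [-1,0,0,0,0,0,-1],
    [-1,0,0,0,0,0,0],
  ],
)

```text
time_s: 16.62
ee_pos: [558.2, 218.5, 183.3]
ee_rot: [179.9, -0.1, 21.8]
force: [0.1, -3.2, 5.9]
gripper_width: 53.4
gripper_force: 20.0
```

```bash
python3 st.py
```

```text
{'time_s': np.float64(16.62), 'ee_pos': array([558.17, 218.51, 183.26]), 'ee_rot': array([ 1.7988e+02, -1.1000e-01,  2.1750e+01]), 'force': array([ 0.14, -3.19,  5.94]), 'torque': array([-0.46, -0.05,  0.21]), 'gripper_width': np.float64(53.41)} 88.6
```

>>> apply_moves(
  increments=[
    [-1,0,0,0,0,0,-2],
    [-1,0,0,0,0,0,-1],
    [-1,0,0,0,0,0,0],
  ],
)

```text
time_s: 16.87
ee_pos: [558.0, 218.7, 183.2]
ee_rot: [179.9, -0.1, 18.7]
force: [1.1, -3.0, 4.8]
gripper_width: 53.4
gripper_force: 20.0
```

```bash
python3 st.py
```

```text
{'time_s': np.float64(16.87), 'ee_pos': array([557.96, 218.75, 183.24]), 'ee_rot': array([ 1.7993e+02, -1.0000e-01,  1.8710e+01]), 'force': array([ 1.12, -2.99,  4.8 ]), 'torque': array([-0.35,  0.08,  0.03]), 'gripper_width': np.float64(53.43)} 91.7
```

>>> apply_moves(
  increments=[
    [-1,0,0,0,0,0,-2],
    [-1,0,0,0,0,0,-1],
    [-1,0,0,0,0,0,0],
  ],
)

```text
time_s: 17.12
ee_pos: [557.8, 218.9, 183.2]
ee_rot: [179.9, -0.1, 15.7]
force: [-0.8, -2.9, 6.0]
gripper_width: 53.3
gripper_force: 20.0
```

```bash
python3 st.py
```

```text
{'time_s': np.float64(17.12), 'ee_pos': array([557.75, 218.86, 183.2 ]), 'ee_rot': array([ 1.7995e+02, -8.0000e-02,  1.5710e+01]), 'force': array([-0.77, -2.85,  5.98]), 'torque': array([-0.33,  0.16, -0.03]), 'gripper_width': np.float64(53.35)} 94.7
```

One click: torque climbed to 0.21 N m and dropped to about 0 at yaw ≈ 20. Letting go and backing off.

>>> apply_moves(
  increments=[
    [-1,0,0,0.001,0,0,0],
    [1,0,0,0.0005,0,0,0],
    [1,0,0,0,0,0,0],
    [1,0,0,0,0,0,0],
    [1,0,0,0,0,0,0],
  ],
)

```text
time_s: 17.53
ee_pos: [557.1, 219.4, 183.6]
ee_rot: [-180.0, 0.0, 15.6]
force: [0.4, 0.6, 0.0]
gripper_width: 77.3
gripper_force: 0.0
```

>>> apply_moves(
  increments=[
    [1,0,0,0.01,0,0,0],
    [1,0,0,0.02,0,0,0],
    [1,0,0,0.03,0,0,0],
    [1,0,0,0.03,0,0,0],
    [1,0,0,0.03,0,0,0],
  ],
)

```text
time_s: 17.95
ee_pos: [557.0, 219.2, 305.9]
ee_rot: [-180.0, -0.0, 15.6]
force: [-0.1, 0.1, 0.0]
gripper_width: 91.3
gripper_force: 0.0
```

>>> apply_moves(
  increments=[
    [1,-0.02,-0.03,0.01,0,0,0],
    [1,-0.02,-0.03,0,0,0,0],
    [1,-0.02,-0.03,0,0,0,0],
    [1,-0.02,-0.03,0,0,0,0],
    [1,-0.02,-0.03,0,0,0,0],
  ],
)

```text
time_s: 18.37
ee_pos: [456.1, 68.2, 314.7]
ee_rot: [180.0, -0.1, 15.6]
force: [0.4, -1.4, 0.4]
gripper_width: 91.2
gripper_force: 0.0
```

```bash
python3 - <<'E'
from h import *
ft=cams.grab_frame("top");fs=cams.grab_frame("scene")
a=ft["color"][165:225,237:307,::-1];b=fs["color"][120:180,315:385,::-1]
cv2.imwrite("pics/end.png",cv2.convertScaleAbs(np.hstack([cv2.resize(x,None,fx=5.5,fy=5.5,interpolation=cv2.INTER_CUBIC) for x in(a,b)]),alpha=1.7))
E
```

```text
(no output)
```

View pics/end.png

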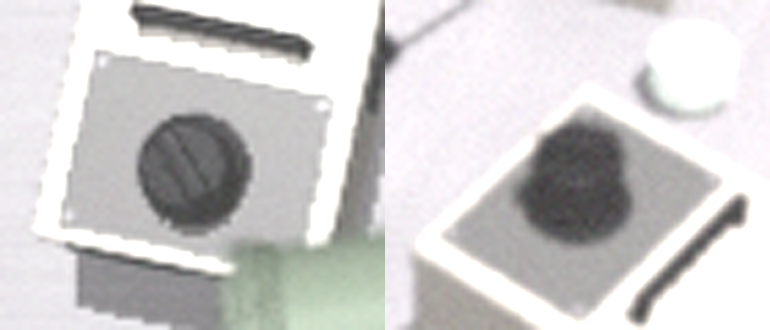

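The end picture shows the cap level on the neck (top crop (190,165), scene crop (578,180)), with the bar turned as expected. Handing in.

```bash
python3 -c "
from workcell import env
print(env.job_done())"
```

```text
the job is handed in; nothing more can be done
None
```

The filler cap is back on the neck, flush on the rim and turned clockwise through one ratchet click (torque peaked near 0.21 N m, then fell to about zero); it was released and the job handed in at about 18.5 s, with nothing else touched.

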